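# Check a coarse spindle's thread with its pitch comb

### The arm

A 7-joint arm with a two-finger parallel gripper is mounted at the origin on the work surface. World frame = base frame: x ahead of the robot, y to its left, z up, the work surface at z = 0. Lengths are in m, angles in rad, forces in N, time in s.
With the tool pointing down it reaches from about 0.425 to 0.825 m from the base axis. Payload 3.6 kg.
Tool frame: the origin (TCP) lies where the fingers leave the gripper's body, on its centre line; the fingertips stand 73 mm ahead of it and the grasp point (between the pads) lies 54 mm ahead of it; z points along the fingers, y is the line along which they close (so a half turn about z gives the same grasp; the last joint's range is limited). The gripper opens to 85 mm and grips with 20 to 120 N. Pads are 22 mm wide; open, the fingers measure 114 mm over their backs; the gripper's body (76 mm by 85 mm) begins 54 mm behind the grasp point. The pads swing forward as they close: fully open they stand 13 mm farther back than shut.
Start: joints at [1.29, 0.615, -0.013, 1.423, 0.008, 1.103, -0.04], TCP at [0.164, -0.629, 0.304] pointing down, gripper open.
Joint ranges: [-3.12, 3.12], [-0.3, 2.06], [-1.34, 1.32], [0.26, 2.42], [-1.36, 4.5], [0.01, 1.98], [-2.84, 2.84]. Speed limits (rad/s): [2.79, 2.79, 3.14, 3.14, 3.14, 3.14, 3.14].

### API

Orientations are given as a unit quaternion [x, y, z, w].
In Python, from station import arm, snapshot, camera_info, ticket gives the robot as it stands. Calls block until the motion is done:
- arm.movep(position, orientation): joint-space move of the TCP to a pose.
- arm.line_to(position, velocity=0.15, ori=None): straight line of the TCP; ori=None keeps the orientation; velocity is the mean speed in m/s.
- arm.move_j(angles): joint-space move.
- arm.move_gripper(opening, effort=None): opening from 0.0 (shut) to 1.0 (fully open); effort is the grip in N (None keeps the last); returns when the fingers have stopped.
- arm.pause(seconds).
- arm.ik(position, orientation): joint angles nearest the present ones, or None.
- snapshot(name): name is "scene" or "top" or "wrist"; returns the picture (400x640x3 uint8, blue, green, red); there is no depth.
- camera_info(name): a dict with "fx", "fy", "cx", "cy" (pixels), "R" (3x3) and "t" (3): a world point X has camera coordinates R X + t; the wrist camera has in their place "T_tool_cam" (4x4, takes a point from camera to tool coordinates, whose origin is the TCP and whose axes are the flange's). Camera axes: x right, y down, z forward; pixel columns grow to the right and rows downward; lengths in m; the calibration is good to about 2 mm. A picture is of the moment at which its call begins: read the wrist's pose just before it. camera_info takes no time and is no camera call.
A pose or a line that the arm cannot do raises arm.MotionError and nothing moves.
- ticket.finish_job(): hands the job in; it is judged then, once.
Readings, each from a call of its own:
- arm.read_time(): time.
- arm.read_joint_positions(): joint angles.
- arm.read_dq(): joint speeds.
- arm.read_effort(): joint torques, N m.
- arm.read_tool_pos(): TCP position.
- arm.read_eef_rot(): TCP orientation.
- arm.read_ft_force(): force on the tool from outside, world axes, zero at the start.
- arm.read_wrist_torque(): the same for the moment, N m.
- arm.read_opening(): opening from 0.0 (shut) to 1.0 (fully open).
- arm.read_finger_force(): force on a finger pad.
Only numpy, scipy, OpenCV 4.12 (cv2) and the standard library are available. Lean on these libraries where they do the work, as an engineer would, in place of code of your own. Each camera call takes 0.05 s, during which the arm holds its last target. There are 200 camera calls.

### The job

Check the thread of the screw spindle with the blue-legged pitch comb: take it by its black grip, set it over the middle of the spindle, and feel along the spindle until its teeth drop into the grooves. Then press it gently down, with about 5 N for a second, to be sure that it sits flat and fully home, then let go and leave it seated there. Never load the spindle with more than 12 N, and leave the yellow-legged comb and the other things on the bench alone.

Things in the scene. Friction and masses are not known exactly. Their poses are not given: they have to be found in the camera images.
- comb: Blue-legged pitch comb, loose, about 0.18 kg, standing on its feet. Upright steel leaf 76 mm long (x), 10 thick (y), 24 to 78 mm above the feet. At x = -32 and +32 mm a blue yoke, 8 mm long and 56 wide: crossbar 27 to 35 mm above the feet with sloping centring pads under it, two legs that straddle the spindle, inner gap 48 mm. Origin: centre of the underside (feet); z up.
- comb_grip (a point): Centre of the comb's black grip pad, 59 mm above the feet: the pad is 34 mm long (x), 16 mm thick (pinch it across y) and reaches from 42 to 76 mm above the feet.
- comb_edge (a point): Middle of the leaf's lower edge, 24 mm above the feet. Four steel teeth point down from it, at x = -24, -8, 8, 24 mm, 5 mm long, 7.2 mm wide at the edge and 5.8 mm at the tip.
- bed: Sprung blue bed of the cradle, a steel screw spindle clamped in it: 250 mm long, 44 over the crests, along x. Origin: top of the crests, midway, 97 mm above the bench; z up. The comb may sit within 50 mm of the middle, its x along the spindle. Home: comb edge on the crests, comb origin 24 mm below this one; teeth riding on crests: 5 mm higher. Clamps at x = +-100 mm.
- thread (a point): Same point as the bed's origin. Thread: pitch 16 mm, crests 8 mm wide, grooves 8 mm wide at the top, 6 deep, flanks 8 degrees off upright, grooves square to the axis. The spindle's lengthwise place in its clamps differs each time and is not measured by any pose here: the comb origin's nearest seat may be up to 8 mm from this point either way.
- base: Fixed dark steel base plate of the cradle, 240 x 110 x 12 mm, x along the spindle, origin under its centre. On its rubber mounts the bed sinks 1 mm per 2 N pressed (after the first 1 N; at most 15 mm; bed and thread poses go with it) and the spindle gives lengthwise 1 mm per 6 N (the poses do not follow that); both spring back.
- other_comb: The yellow-legged comb, same body, 9 mm tooth pitch, wrong for this spindle; loose, to be left alone. Origin: centre of the underside.
- nut: Brass collar nut, 68 mm across, 40 mm high, loose; to be left alone. Origin: centre of the underside.
- screwdriver: Red-handled screwdriver, loose, lying along its x; to be left alone. Origin under it.
- wrench: Steel wrench, loose, lying along its x; to be left alone. Origin under it.
- mug: Yellow mug, 80 mm across, 95 mm high, loose; to be left alone. Origin: centre of the underside.
Not all that is in view belongs to the job. What is shaped like the comb but purple is not meant.

How it is judged:
By the outcome, as a careful person would: the job done as asked, in the order asked, and still so for the second after the job is handed in, with the robot touching nothing.
It also fails if it takes over 58 s, if anything falls off the work surface, if the arm or the gripper's body presses on something with over 40 N, if the wrist force passes 120 N, or if a joint passes its speed limit or range.

## Working session

There is one attempt and no reset: what is moved stays moved. The work goes in short steps, each a Python script; the robot and the scene stay as the last script left them, time stands still between calls to the robot, and variables do not carry over. Pictures are saved under pics/ and viewed, at most 10 in all, crops included, and the job is handed in when it is done.

```bash
ls; mkdir -p pics; python3 - <<'E'
from station import arm,snapshot,camera_info
import cv2,numpy as np
for n in("scene","top"):
    im=snapshot(n);cv2.imwrite(f"pics/{n}0.png",im)
    c=camera_info(n);print(n,{k:np.round(np.array(v),4).tolist() for k,v in c.items()})
print(np.round(camera_info("wrist")["T_tool_cam"],4).tolist(),{k:v for k,v in camera_info("wrist").items() if k!="T_tool_cam"})
print(arm.read_time(),arm.read_tool_pos(),arm.read_eef_rot(),arm.read_ft_force())
E
```

```text
pics
scene {'fx': 405.1315, 'fy': 405.1315, 'cx': 326.1093, 'cy': 201.2358, 'R': [[-0.131, 0.9914, -0.0054], [0.842, 0.1084, -0.5285], [-0.5234, -0.0738, -0.8489]], 't': [0.1139, -0.3751, 1.4541]}
top {'fx': 487.7796, 'fy': 487.7796, 'cx': 320.0681, 'cy': 197.3056, 'R': [[0.0181, -0.9997, -0.0137], [-0.9886, -0.0159, -0.1498], [0.1496, 0.0162, -0.9886]], 't': [-0.0336, 0.5099, 1.492]}
[[-0.0007, -0.9561, -0.2932, 0.0743], [1.0, -0.0007, -0.0001, -0.0005], [-0.0002, -0.2932, 0.9561, -0.07], [0.0, 0.0, 0.0, 1.0]] {'fx': 354.0647771021696, 'fy': 354.0647771021696, 'cx': 322.0168369174632, 'cy': 193.16331931706574}
0.1 [ 0.16368704 -0.62849709  0.30282408] [ 9.91893249e-01  1.27068324e-01 -1.78748579e-04 -1.17933589e-03] [ 0.4545222  -0.45599087 -0.35314947]
```

View pics/top0.png

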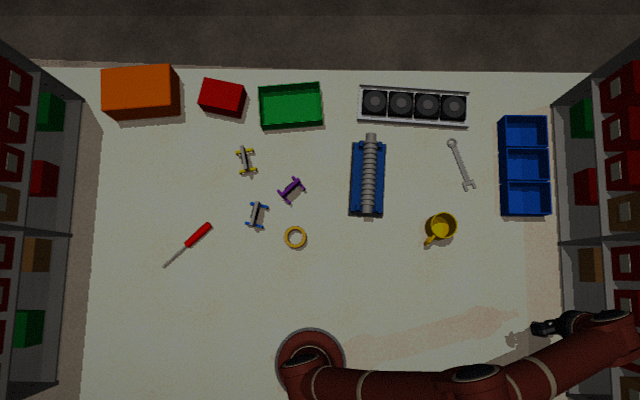

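View pics/scene0.png

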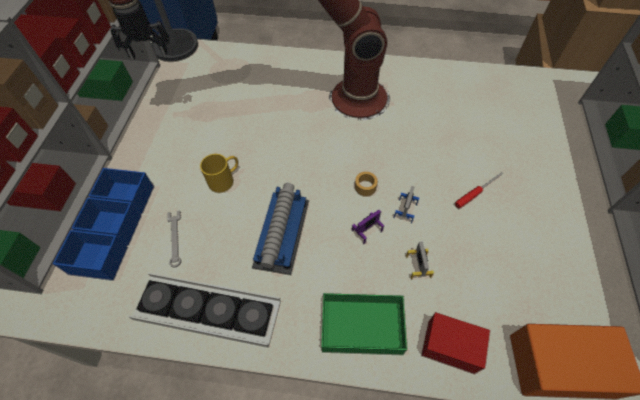

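The top view shows the candidates: the blue-legged comb at (257,215), the purple lookalike at (291,190) and the yellow-legged comb at (246,161). The nut is at (295,237), and the spindle runs from (371,135) to (366,215). In the scene view they are at blue (406,204), purple (367,224) and yellow (421,260). I choose the blue one and check it in a close crop while measuring coarsely.

```bash
cat > h.py <<'E'
import cv2,numpy as np
from station import arm,snapshot,camera_info
from scipy.spatial.transform import Rotation as Rot
def cam(name):
    c=camera_info(name)
    if name=="wrist":
        T=np.eye(4);T[:3,:3]=Rot.from_quat(arm.read_eef_rot()).as_matrix();T[:3,3]=arm.read_tool_pos()
        W=T@np.array(c["T_tool_cam"]);R=W[:3,:3].T;t=-R@W[:3,3]
    else: R=np.array(c["R"]);t=np.array(c["t"])
    return dict(K=np.array([[c["fx"],0,c["cx"]],[0,c["fy"],c["cy"]],[0,0,1]]),R=R,t=t)
def ray(c,uv,z):
    o=-c["R"].T@c["t"];uv=np.atleast_2d(uv).astype(float)
    d=(np.linalg.inv(c["K"])@np.c_[uv,np.ones(len(uv))].T).T@c["R"]
    return o+d*((z-o[2])/d[:,2])[:,None]
def proj(c,P):
    q=(np.atleast_2d(P)@c["R"].T+c["t"])@c["K"].T;return q[:,:2]/q[:,2:]
def tri(ca,ua,cb,ub):
    Pa=ca["K"]@np.c_[ca["R"],ca["t"]];Pb=cb["K"]@np.c_[cb["R"],cb["t"]]
    X=cv2.triangulatePoints(Pa,Pb,np.array(ua,float).reshape(2,1),np.array(ub,float).reshape(2,1)).ravel();return X[:3]/X[3]
def blobs(im,lo,hi,amin=8,box=None):
    m=cv2.inRange(cv2.cvtColor(im,cv2.COLOR_BGR2HSV),np.array(lo),np.array(hi))
    if box: k=np.zeros_like(m);x0,y0,x1,y1=box;k[y0:y1,x0:x1]=1;m=m*k
    n,l,s,c=cv2.connectedComponentsWithStats(m)
    return m,[(int(s[i,4]),np.round(c[i],1).tolist(),s[i,:4].tolist()) for i in range(1,n) if s[i,4]>=amin]
def down(yaw): # tool z down, tool y-axis closing line; tool x at heading yaw
    return (Rot.from_euler("z",yaw)*Rot.from_euler("x",np.pi)).as_quat()
E
python3 - <<'E'
from h import *
B=([95,90,50],[125,255,255])
top=cv2.imread("pics/top0.png");sc=cv2.imread("pics/scene0.png");ct,cs=cam("top"),cam("scene")
for n,im,c,bx in(("top",top,ct,(235,195,280,240)),("scene",sc,cs,(385,180,430,230))):
    m,b=blobs(im,*B,amin=4,box=bx);print(n,b)
    for q in b: print(ray(c,q[1],.02).round(3))
m,b=blobs(top,*B,amin=50,box=(340,130,395,225));print(b)
print("spindle ends",ray(ct,[[371,135],[366,215]],.08).round(3), "scene",ray(cs,[[290,186],[269,265]],.08).round(3))
print("nut",ray(ct,[295,237],.04),"yellow",ray(ct,[246,161],.03),"purple",ray(ct,[291,190],.03))
a=cv2.resize(top[140:250,220:320],None,fx=5,fy=5,interpolation=2);b=cv2.resize(sc[170:280,345:395+50],None,fx=4,fy=4,interpolation=2)
a=cv2.resize(a,(400,440));cv2.imwrite("pics/crop1.png",np.hstack([a,b]))
E
```

```text
top [(14, [251.9, 203.1], [250, 202, 5, 3]), (24, [263.3, 205.7], [260, 204, 8, 4]), (13, [247.0, 222.8], [245, 222, 5, 3]), (23, [258.7, 225.5], [255, 224, 8, 4])]
[[0.491 0.191 0.02 ]]
[[0.483 0.155 0.02 ]]
[[0.428 0.205 0.02 ]]
[[0.42  0.167 0.02 ]]
scene [(19, [403.6, 194.6], [401, 193, 6, 5]), (21, [415.1, 198.0], [412, 196, 7, 5]), (23, [399.0, 212.3], [395, 210, 8, 5]), (25, [409.4, 215.6], [406, 214, 8, 4])]
[[0.412 0.173 0.02 ]]
[[0.42  0.207 0.02 ]]
[[0.475 0.162 0.02 ]]
[[0.483 0.192 0.02 ]]
[(693, [356.6, 177.3], [350, 141, 15, 70]), (557, [379.4, 178.7], [372, 142, 14, 71])]
spindle ends [[ 0.702 -0.18   0.08 ]
 [ 0.452 -0.166  0.08 ]] scene [[ 0.464 -0.157  0.08 ]
 [ 0.709 -0.167  0.08 ]]
nut [[0.3845133  0.05044515 0.04      ]] yellow [[0.62516104 0.21411574 0.03      ]] purple [[0.53349401 0.06760738 0.03      ]]
```

View pics/crop1.png

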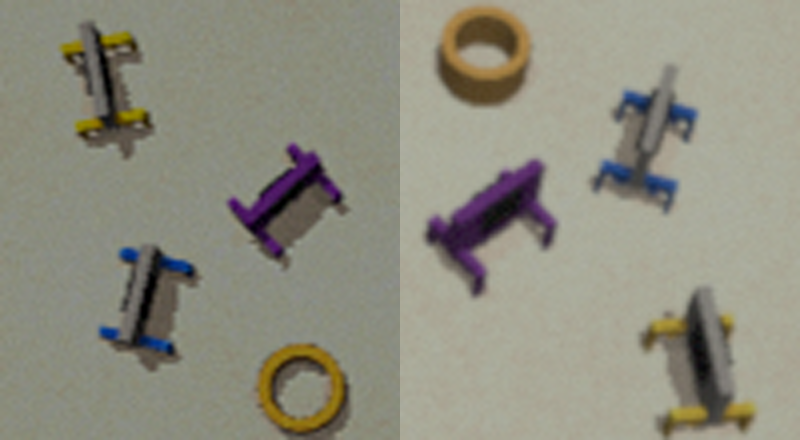

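The crop confirms that the comb at (257,215) has blue legs. It is at about (0.452, 0.181) with yaw about -0.2. The purple and yellow ones lie well apart from it. Next are the wrist views over the spindle and the comb.

```bash
python3 - <<'E'
from h import *
for k in (0,np.pi):
    print([np.round(arm.ik(p,down(y+k)),2) if arm.ik(p,down(y+k)) is not None else None for p,y in(([.577,-.168,.30],-.056),([.452,.181,.24],-.2))])
arm.movep([.577,-.168,.30],down(-.056))
arm.pause(.2)
c=cam("wrist");im=snapshot("wrist");cv2.imwrite("pics/w_sp.png",im);np.save("c_sp.npy",c,allow_pickle=True)
print(arm.read_time(),arm.read_tool_pos(),arm.read_ft_force().round(2))
arm.movep([.452,.181,.24],down(-.2));arm.pause(.2)
c=cam("wrist");im=snapshot("wrist");cv2.imwrite("pics/w_co.png",im);np.save("c_co.npy",c,allow_pickle=True)
print(arm.read_time(),arm.read_tool_pos(),arm.read_ft_force().round(2),arm.read_joint_positions().round(2))
E
```

```text
[array([ 0.29,  0.54, -0.07,  1.58,  0.04,  1.02, -1.42]), array([-0.14,  0.48, -0.4 ,  1.96,  0.26,  0.76, -2.47])]
[array([ 0.69,  0.64, -0.77,  1.56,  0.48,  1.13,  1.33]), array([ 0.3 ,  0.73, -1.19,  1.94,  0.79,  1.04,  0.12])]
2.5667 [ 0.57681846 -0.16866537  0.29998968] [ 0.66  0.4  -0.49]
4.2167 [0.45257034 0.1802078  0.2400601 ] [-0.31 -0.77  0.53] [-0.36  0.45 -0.08  1.96  0.06  0.73 -2.25]
```

View pics/w_sp.png

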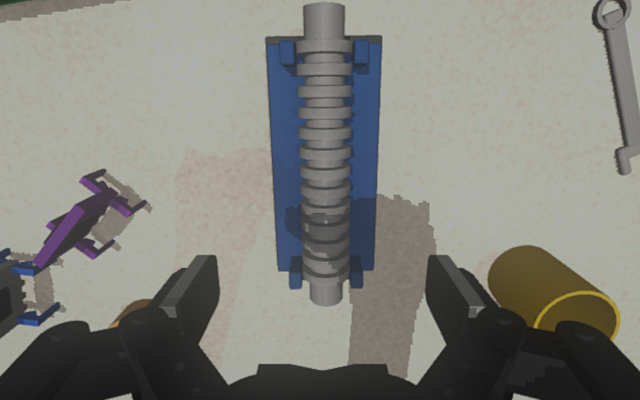

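View pics/w_co.png

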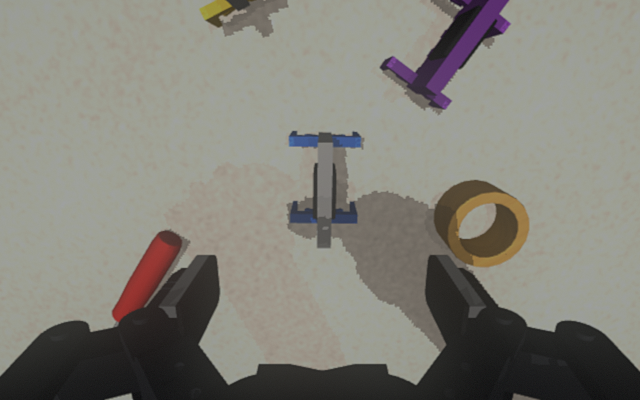

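In the spindle view, the threaded spindle runs from (324,10) to (326,300) with the blue clamps at rows of about 55 and 272. In the comb view, the blue comb's yokes are at (325,140) and (323,212), with the leaf between them at columns 318–332. The red screwdriver lies near the left finger, so I'll check clearance and measure edges.

```bash
python3 - <<'E'
from h import *
cc=np.load("c_co.npy",allow_pickle=True).item();cs=np.load("c_sp.npy",allow_pickle=True).item()
co=cv2.imread("pics/w_co.png");sp=cv2.imread("pics/w_sp.png")
B=([95,90,50],[125,255,255])
m,b=blobs(co,*B,amin=20,box=(270,110,380,240));print(b)
for q in b:
    x,y,w,h=q[2];print("yoke far/near top-left/right @.035",ray(cc,[[x,y],[x+w,y]],.035).round(4).tolist())
m,b=blobs(co,[0,150,60],[8,255,255],amin=50,box=(90,200,200,340));print(b)
ys,xs=np.nonzero(m);P=ray(cc,np.c_[xs,ys],.03)
T=np.array([.4526,.1802]);yaw=-.2;ex=np.array([np.cos(yaw),np.sin(yaw)]);ey=np.array([-ex[1],ex[0]])
d=P[:,:2]-T;print("driver local x",(d@ex).min(),(d@ex).max(),"local y",(d@ey).min(),(d@ey).max())
g=cv2.cvtColor(co,cv2.COLOR_BGR2GRAY).astype(int)
for r in(160,190,235):print(r,g[r,305:350].tolist())
print("col325",g[120:260,325].tolist())
gs=cv2.cvtColor(sp,cv2.COLOR_BGR2GRAY)
print("axis cols",[(r,) for r in ()]);print("sp",gs[20:300,322:330].mean(1).round().astype(int).tolist())
a=cv2.rotate(sp[20:305,285:365],cv2.ROTATE_90_CLOCKWISE);a=cv2.resize(a,None,fx=2.8,fy=2.8,interpolation=2)
k=cv2.resize(co[120:260,270:380],None,fx=2.6,fy=2.6,interpolation=2)
o=np.zeros((600,800,3),np.uint8);o[:a.shape[0],:a.shape[1]]=a[:600,:800];o[230:230+k.shape[0],:k.shape[1]]=k;cv2.imwrite("pics/crop2.png",o)
E
```

```text
[(296, [303.0, 140.4], [289, 135, 29, 12]), (286, [346.6, 140.9], [332, 135, 29, 12]), (155, [303.2, 218.3], [291, 214, 26, 9]), (181, [345.1, 218.7], [332, 215, 25, 8])]
yoke far/near top-left/right @.035 [[0.4941, 0.1978, 0.035], [0.4896, 0.1758, 0.035]]
yoke far/near top-left/right @.035 [[0.4874, 0.1652, 0.035], [0.4829, 0.1432, 0.035]]
yoke far/near top-left/right @.035 [[0.4304, 0.211, 0.035], [0.4261, 0.1899, 0.035]]
yoke far/near top-left/right @.035 [[0.4227, 0.178, 0.035], [0.4185, 0.1577, 0.035]]
[(1908, [143.4, 278.7], [113, 238, 60, 84])]
driver local x -0.13512112807240567 -0.05133577902869695 local y 0.13035003489584818 0.19360906369593153
160 [152, 152, 152, 154, 152, 150, 148, 148, 148, 151, 154, 154, 146, 129, 125, 125, 125, 126, 125, 125, 124, 125, 126, 126, 126, 125, 126, 121, 114, 113, 113, 113, 114, 114, 116, 115, 113, 114, 113, 113, 139, 159, 157, 156, 157]
190 [153, 153, 155, 154, 155, 155, 155, 142, 99, 56, 53, 57, 99, 127, 125, 125, 124, 123, 125, 124, 124, 125, 124, 124, 124, 125, 109, 73, 54, 53, 58, 88, 108, 107, 107, 107, 107, 107, 105, 104, 106, 131, 15
[... 1556 characters left out ...]
2, 102, 135, 132, 129, 130, 130, 130, 131, 132, 134, 133, 130, 130, 131, 131, 132, 133, 120, 80, 70, 100, 134, 131, 128, 128, 129, 129, 130, 132, 133, 131, 131, 128, 122, 123, 124, 114, 82, 67, 82, 114, 125, 125, 124, 124, 122, 120, 122, 123, 123, 122, 122, 123, 123, 120, 101, 71, 68, 90, 122, 122, 120, 115, 105, 101, 88, 90, 93, 91, 91, 98, 109, 105, 88, 66, 64, 72, 89, 92, 91, 91, 90, 91, 92, 93, 93, 91, 91, 92, 92, 84, 66, 63, 65, 78, 93, 90, 90, 90, 91, 92, 92, 98, 110, 115, 115, 118, 108, 75, 70, 72, 96, 124, 122, 123, 127, 128, 129, 131, 131, 129, 129, 130, 117, 82, 75, 73, 84, 117, 130, 128, 128, 128, 130, 131, 132, 130, 128, 128, 129, 128, 129, 128, 128, 129, 128, 128, 128, 129, 128]
```

View pics/crop2.png

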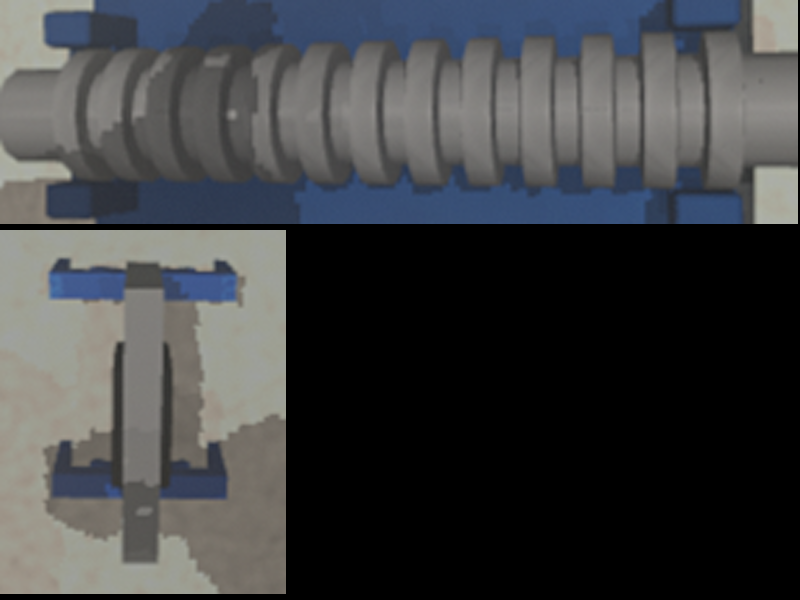

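The crop shows crest top bands with dark flanks between them. The crests' +x edges lie at rows of about 63, 86, 108, 129, 150 and 170. The comb's leaf top spans rows 142–247, with the crossbar tops at rows of about 142 and 217. Next I convert these to world positions and check them against the given sizes.

```bash
python3 - <<'E'
from h import *
cc=np.load("c_co.npy",allow_pickle=True).item();cs=np.load("c_sp.npy",allow_pickle=True).item()
L=ray(cc,[[325.2,142],[323.3,247.5]],.078);print("leaf ends",L.round(4).tolist(),"len",np.linalg.norm(L[1]-L[0]),"mid",L.mean(0).round(4),"yaw",np.arctan2(*(L[0]-L[1])[[1,0]]))
Y=ray(cc,[[325,142],[324,217.5]],.035);print("yokes mid",Y.mean(0).round(4),"sep",np.linalg.norm(Y[1]-Y[0]))
Y=ray(cc,[[289,142],[361,142],[291,218],[357,218]],.035);print("yoke widths",np.linalg.norm(Y[0]-Y[1]),np.linalg.norm(Y[2]-Y[3]),Y.mean(0).round(4),"yaw",np.arctan2(*(Y[:2].mean(0)-Y[2:].mean(0))[[1,0]]))
sp=cv2.imread("pics/w_sp.png");hsv=cv2.cvtColor(sp,cv2.COLOR_BGR2HSV)
pts=[]
for r in list(range(88,97))+list(range(110,118))+list(range(131,138))+list(range(152,158))+[68,70,72,74]:
    s=np.nonzero(hsv[r,290:362,1]<80)[0]+290
    s=s[(s>295)&(s<358)]; pts.append((r,s.min(),s.max()))
p=np.array(pts,float);print(p[::5].tolist())
mid=ray(cs,np.c_[(p[:,1]+p[:,2])/2,p[:,0]],.080)
w=np.linalg.norm(ray(cs,p[:,[1,0]],.08)-ray(cs,p[:,[2,0]],.08),axis=1);print("dia",np.median(w))
vx,vy,x0,y0=cv2.fitLine(mid[:,:2].astype(np.float32),cv2.DIST_HUBER,0,.001,.001).ravel();
if vx<0:vx,vy=-vx,-vy
yaw=np.arctan2(vy,vx);print("axis yaw",yaw,"pt",x0,y0)
ex=np.array([vx,vy]);o=np.array([x0,y0])
ep=20+np.array([43,66,88.1,109.5,130.2,150.3,170.1,188.6]);em=20+np.array([54.5,76.6,98.3])
f=lambda r:(ray(cs,np.c_[np.full(len(r),325.),r],.097)[:,:2]-o)@ex*1000
a,b=f(ep),f(em);print("+edges",a.round(1),np.diff(a).round(1));print("-edges",b.round(1))
cen=np.r_[a-4,b+4];ph=np.angle(np.exp(2j*np.pi*cen/16).mean())*16/2/np.pi
for k in range(-3,6):
    s=ph+16*k;print(round(s,1),(o+ex*s/1000).round(4),end=' ')
print();print("base corners@.012",ray(cs,[[266,37],[381,37],[278,270],[374,270]],.012).round(4).tolist())
ct=cam("top");print("clamp top/bed",ray(cs,[[324,53],[326,270]],.09).round(4).tolist())
E
```

```text
leaf ends [[0.4898, 0.1705, 0.078], [0.4155, 0.187, 0.078]] len 0.07601806112746592 mid [0.4527 0.1787 0.078 ] yaw -0.2183817209437506
yokes mid [0.4525 0.1782 0.035 ] sep 0.06276777500630228
yoke widths 0.0560344556350005 0.054810846748808525 [0.4523 0.1783 0.035 ] yaw -0.21370467949719107
[[88.0, 297.0, 351.0], [93.0, 297.0, 351.0], [111.0, 298.0, 351.0], [116.0, 298.0, 351.0], [134.0, 298.0, 351.0], [153.0, 299.0, 351.0], [68.0, 296.0, 352.0]]
dia 0.04251443529212394
axis yaw -0.043925907 pt 0.63965416 -0.17398818
+edges [ 26.   10.1  -5.8 -21.7 -37.7 -53.7 -70.1 -85.8] [-16.  -15.9 -15.9 -16.  -16.  -16.3 -15.8]
-edges [ 18.1   2.5 -13.3]
-41.8 [ 0.5979 -0.1722] -25.8 [ 0.6139 -0.1729] -9.8 [ 0.6299 -0.1736] 6.2 [ 0.6459 -0.1743] 22.2 [ 0.6619 -0.175 ] 38.2 [ 0.6779 -0.1757] 54.2 [ 0.6938 -0.1764] 70.2 [ 0.7098 -0.1771] 86.2 [ 0.7258 -0.1778] 
base corners@.012 [[0.6962, -0.1234, 0.012], [0.6899, -0.2304, 0.012], [0.4532, -0.1116, 0.012], [0.4469, -0.2202, 0.012]]
clamp top/bed [[0.673, -0.1757, 0.09], [0.4938, -0.1674, 0.09]]
```

The sizes check out. The leaf is 76.0 mm, the yokes 55–56 mm wide, the pitch 16.0 mm, and the base about 243 × 108 mm centred near (0.572, -0.171). The comb is at (0.4525, 0.1784) with yaw -0.216, and the nearest seat is predicted at (0.5819, -0.1714) with axis yaw -0.045. Now the grasp.

```bash
python3 - <<'E'
from h import *
q=down(-.216)
arm.line_to([.4525,.1784,.200],.12,ori=q)
arm.line_to([.4525,.1784,.113],.10)
print(arm.read_ft_force().round(2))
arm.move_gripper(0.0,40);print("open",arm.read_opening(),arm.read_finger_force(),arm.read_ft_force().round(2),arm.read_tool_pos().round(4))
arm.line_to([.4525,.1784,.27],.15)
print(arm.read_ft_force().round(2),arm.read_opening())
a=-.045;d=np.array([np.cos(a),np.sin(a),0]);seat=np.array([.5819,-.1714,0])
arm.line_to(seat-d*.0045+[0,0,.27],.22,ori=down(a))
print(arm.read_time(),arm.read_tool_pos().round(4),arm.read_joint_positions().round(2))
c=cam("wrist");im=snapshot("wrist");cv2.imwrite("pics/w_hold.png",im);np.save("c_h.npy",c,allow_pickle=True)
for i in range(4): arm.pause(.05);print(arm.read_ft_force().round(2))
E
```

```text
[-0.07  0.44 -1.13]
open 0.18382677253434743 41.81216061115265 [0.02 0.49 2.35] [0.4525 0.1784 0.1132]
[ 0.88  0.7  -1.29] 0.17946638844998322
9.3833 [ 0.5773 -0.1697  0.27  ] [ 0.31  0.57 -0.09  1.61  0.06  0.96 -1.42]
[-0.19  0.1  -1.35]
[-1.19  0.07 -1.68]
[-0.14  0.26 -1.74]
[ 0.09 -0.48 -1.19]
```

View pics/w_hold.png

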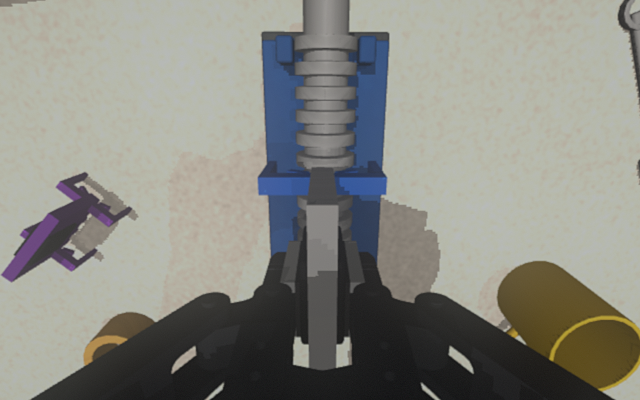

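The comb is held squarely, with its yoke at columns 259–386 (mid 322) and the spindle axis at about column 326. The arm had not quite settled, so I measure the spindle axis, the crest phase and the comb in the hand again.

```bash
python3 - <<'E'
from h import *
print(arm.read_tool_pos().round(4))
c=cam("wrist");im=snapshot("wrist");cv2.imwrite("pics/w_hold2.png",im)
hsv=cv2.cvtColor(im,cv2.COLOR_BGR2HSV);g=hsv[:,:,2]
for r in (68,70,93,95,115,118,138,140):
    s=np.nonzero(hsv[r,292:362,1]<80)[0]+292
    s=s[(s>293)&(s<360)];P=ray(c,[[s.min()-.5,r],[s.max()+.5,r]],.08);print(r,s.min(),s.max(),P.mean(0).round(4),"axis y there",round(-.1714-.045*(P[0,0]-.5819),4))
print("prof",list(zip(range(58,160),g[58:160,322:330].mean(1).round().astype(int).tolist())))
T=arm.read_tool_pos()
yb=[np.nonzero(cv2.inRange(hsv[r:r+1],(95,90,50),(125,255,255))[0])[0] for r in(180,186)]
for r,s in zip((180,186),yb):
    s=s[(s>250)&(s<395)];P=ray(c,[[s.min(),r],[s.max(),r]],T[2]-.113+.035);print("yoke",P.round(4).tolist(),P.mean(0).round(4))
E
```

```text
[ 0.5774 -0.1706  0.2701]
68 294 355 [ 0.6625 -0.1758  0.08  ] axis y there -0.1751
70 294 354 [ 0.6612 -0.1754  0.08  ] axis y there -0.175
93 294 353 [ 0.6458 -0.1743  0.08  ] axis y there -0.1743
95 294 353 [ 0.6445 -0.1743  0.08  ] axis y there -0.1743
115 294 353 [ 0.6306 -0.1737  0.08  ] axis y there -0.1736
118 294 353 [ 0.6285 -0.1736  0.08  ] axis y there -0.1735
138 294 353 [ 0.6141 -0.173   0.08  ] axis y there -0.1729
140 294 352 [ 0.6126 -0.1725  0.08  ] axis y there -0.1728
prof [(58, 146), (59, 146), (60, 132), (61, 122), (62, 151), (63, 149), (64, 146), (65, 145), (66, 145), (67, 145), (68, 145), (69, 146), (70, 146), (71, 148), (72, 150), (73, 148), (74, 120), (75, 78), (76, 117), (77, 147), (78, 146), (79, 145), (80, 145), (81, 144), (82, 145), (83, 144), (84, 145), (85, 134), (86, 104), (87, 117), (88, 149), (89, 145), (90, 142), (91, 141), (92, 142), (93, 142), (94, 142), (95, 142), (96, 143), (97, 146), (98, 148), (99, 130), (100, 98), (101, 128), (102, 144), (103, 144), (104, 142), (105, 142), (106, 143), (107, 143), (108, 143), (109, 138), (110, 111), (111, 91), (112, 126), (113, 147), (114, 144), (115, 141), (116, 141), (117, 142), (118, 141), (119, 142), (120, 143), (121, 144), (122, 146), (123, 136), (124, 124), (125, 141), (126, 141), (127, 141), (128, 140), (129, 140), (130, 140), (131, 140), (132, 141), (133, 127), (134, 83), (135, 90), (136, 126), (137, 145), (138, 141), (139, 139), (140, 139), (141, 139), (142, 140), (143, 140), (144, 141), (145, 143), (146, 144), (147, 143), (148, 140), (149, 136), (150, 130), (151, 130), (152, 130), (153, 131), (154, 131), (155, 127), (156, 103), (157, 75), (158, 88), (159, 118)]
yoke [[0.6134, -0.1441, 0.1921], [0.6109, -0.1994, 0.1921]] [ 0.6121 -0.1717  0.1921]
yoke [[0.6107, -0.1438, 0.1921], [0.6082, -0.199, 0.1921]] [ 0.6094 -0.1714  0.1921]
```

The axis agrees within 0.5 mm and the comb sits in the hand as expected. Next I descend, touch, feel along the spindle and follow the drop under force guards.

```bash
cat > feel.py <<'E'
from h import *
a=-.045;d=np.array([np.cos(a),np.sin(a),0]);seat=np.array([.5819,-.1714,0])
def F(n=8):
    v=[]
    for _ in range(n): arm.pause(.012);v.append(arm.read_ft_force())
    return np.mean(v,0)
def go(s,z,v=.02): arm.line_to(seat+d*s+[0,0,z],v)
E
python3 - <<'E'
from feel import *
s=-.0045
go(s,.200,.1);arm.pause(.3);b=F(20);np.save("base.npy",b);print("base",b.round(2),arm.read_time())
z=.1935;go(s,z,.03);ride=None
while z>.180:
    f=F()-b
    print("down",round(z,4),arm.read_tool_pos()[2].round(4),f.round(2))
    if f[2]>2: break
    z-=.0005;go(s,z)
print("touch",z,arm.read_time())
E
```

```text
base [ 0.09 -0.09 -1.58] 11.0
down 0.1935 0.1933 [ 0.11  0.53 -0.01]
down 0.193 0.1931 [-0.35  0.33  0.06]
down 0.1925 0.1925 [-0.11  0.32 -0.1 ]
down 0.192 0.192 [ 0.02 -0.37  0.46]
down 0.1915 0.1915 [ 0.    0.22 -0.04]
down 0.191 0.1911 [-0.24  0.31  0.83]
down 0.1905 0.1907 [-0.27  0.32  2.16]
touch 0.1905 13.3333
```

The teeth touched at 0.191, which is the predicted riding height. Now I feel along.

```bash
python3 - <<'E'
from feel import *
b=np.load("base.npy");s,z=-.0045,.1905
drop=False
while s<.010:
    s+=.0005;go(s,z);f=F()-b;p=arm.read_tool_pos()
    print("slide",round(s*1e3,1),round((p-seat)@d*1e3,2),p[2].round(4),f.round(2),"fd",(f@d).round(2))
    if f[2]<.8: drop=True;break
    if f[2]>4.5: z+=.0007
    elif f[2]<1.8: z-=.0003
if drop:
    s+=.0006
    while z>.183:
        z-=.0005;go(s,z);f=F()-b;p=arm.read_tool_pos();fd=f@d
        print("sink",round(s*1e3,2),z.__round__(4),p[2].round(4),f.round(2),"fd",fd.round(2))
        if f[2]>3: break
        if abs(fd)>.8: s+=np.clip(fd/6e3,-4e-4,4e-4)
print(s,z,arm.read_time())
E
```

```text
slide -4.0 -4.18 0.1905 [-1.04  0.38  2.3 ] fd -1.06
slide -3.5 -3.63 0.1904 [-1.45  0.46  2.21] fd -1.47
slide -3.0 -2.97 0.1905 [-1.14  0.08  2.36] fd -1.14
slide -2.5 -2.43 0.1905 [-0.95  0.3   2.25] fd -0.96
slide -2.0 -1.93 0.1905 [-0.98 -0.2   2.04] fd -0.97
slide -1.5 -1.44 0.1905 [-0.72  0.45  1.5 ] fd -0.74
slide -1.0 -0.76 0.19 [0.21 0.05 0.4 ] fd 0.21
sink -0.4 0.1897 0.1896 [0.08 0.28 0.02] fd 0.07
sink -0.4 0.1892 0.1892 [-0.22  0.2   0.03] fd -0.23
sink -0.4 0.1887 0.1887 [-0.12  0.16  0.11] fd -0.13
sink -0.4 0.1882 0.1882 [-0.3  -0.07 -0.01] fd -0.3
sink -0.4 0.1877 0.1877 [ 0.19 -0.04  0.3 ] fd 0.19
sink -0.4 0.1872 0.1872 [0.09 0.04 0.14] fd 0.08
sink -0.4 0.1867 0.1867 [ 0.45 -0.06 -0.06] fd 0.45
sink -0.4 0.1862 0.1863 [ 0.25 -0.04  0.88] fd 0.25
sink -0.4 0.1857 0.1859 [0.33 0.25 2.01] fd 0.32
sink -0.4 0.1852 0.1854 [0.24 0.1  2.59] fd 0.24
sink -0.4 0.1847 0.1849 [0.4  0.37 3.74] fd 0.39
-0.0004000000000000001 0.1847 19.0333
```

The comb is fully home at about 0.186, which is 5 mm below riding, with no side load. Now I press at about 5 N for a second, unload to neutral and release.

```bash
python3 - <<'E'
from feel import *
b=np.load("base.npy");s,z=-.0004,.1847
f=F()-b
while f[2]<5.2 and z>.180: z-=.0004;go(s,z);f=F()-b;print(round(z,4),f.round(2))
t=arm.read_time()
while arm.read_time()-t<1.3: f=F(16)-b;print("hold",f.round(2),arm.read_tool_pos()[2].round(4))
while z<.1862 and f[2]>2: z+=.0004;go(s,z);f=F()-b
print("unload",round(z,4),f.round(2),arm.read_time())
arm.move_gripper(.6);print(arm.read_opening(),arm.read_finger_force(),F().round(2))
go(s,.30,.12);arm.pause(.2)
print(arm.read_time(),arm.read_tool_pos().round(4),F().round(2))
c=cam("wrist");im=snapshot("wrist");cv2.imwrite("pics/w_end.png",im)
sc=snapshot("scene");e=cv2.resize(sc[160:290,230:330],(400,520),interpolation=2)
o=np.zeros((520,800,3),np.uint8);o[:,400:]=e;o[:400,:400]=im[:,120:520];cv2.imwrite("pics/end.png",o)
E
```

```text
0.1843 [0.21 0.13 4.87]
0.1839 [ 0.21 -0.06  5.28]
hold [0.3  0.17 5.26] 0.184
hold [0.25 0.11 5.56] 0.184
hold [0.5  0.12 5.54] 0.184
hold [0.35 0.24 5.47] 0.184
hold [0.55 0.32 5.64] 0.184
hold [0.55 0.34 5.61] 0.184
hold [0.62 0.28 5.58] 0.1839
hold [0.49 0.04 5.41] 0.1839
hold [0.8  0.16 5.46] 0.1839
hold [ 0.81 -0.04  5.64] 0.1839
unload 0.1863 [1.66 0.18 1.05] 22.9667
0.597652703801075 0.0 [ 0.07 -0.11 -0.26]
24.7667 [ 0.5813 -0.1713  0.2992] [ 0.07 -0.14 -0.09]
```

View pics/end.png

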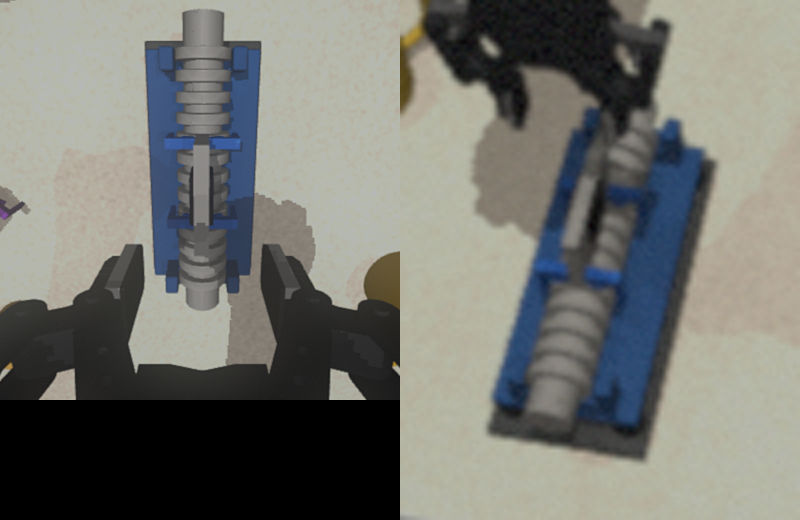

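The final picture shows the comb upright and straight across the spindle at about (200,180). Both yokes straddle it, the gripper is clear and the other things are untouched. I hand the job in.

```bash
python3 -c "
from station import ticket;print(ticket.finish_job())"
```

```text
the job is handed in; nothing more can be done
None
```

The blue-legged comb is seated in the thread near the middle of the spindle. It dropped in 5 mm below riding height, was pressed at about 5.5 N for just over a second and was released. The highest averaged load I read on the spindle was about 5.6 N, and I handed the job in at about 25 s.

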